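# Pull the blown red fuse carrier from the lamp tester

## Task

The fuse in the red-capped carrier of the lamp tester has blown. Push the red carrier straight down until its latch lets go and it springs up, then pull it out and set it down in the wooden tray without dropping it; leave the blue carrier latched as it is.

Things in the scene. Friction and masses are not known exactly. Their poses are not given: they have to be found in the camera images.
- tester: Grey lamp tester fixed to the bench, 130 mm (x) by 240 mm (y) by 88 mm high; origin: centre of its underside. Two square slots in its flat top, 45 mm either side of centre along its y; either may hold the red carrier. A carrier pushed down 6 to 7 mm (4 rising to 8 N) unlatches; hard stop at 10 mm. Let go, a spring lifts its top to 32 mm above the tester's top, where it stays, free to be drawn up.
- carrier_red: Fuse carrier to be taken out: loose upright square bar 28 x 28 mm, 72 mm tall, about 90 g; upper 29 mm red with a white dot on top, white ceramic and brass foot below. Origin: centre of its underside, z along it, x and y square to its sides and parallel to the tester's. Latched, its flat top is 12 mm above the tester's top (100 mm above the bench); popped up, its foot is 40 mm deep in the slot.
- carrier_blue: The same carrier with a blue cap, latched in the other slot, to be left alone; origin and sizes as the red one.
- tray: Shallow open tray of pale wood fixed to the bench, 170 mm (its x) by 130 mm (its y), 25 mm high, walls and floor 4 mm thick, empty; origin at the centre of its underside, z up.
Not all that is in view belongs to the job. Leave any purple look-alike of the carrier_red alone.

How it is judged:
On the way, in this order (a step that is already met when the one before it is completed fails the run):
1. the red carrier has been pushed in by at least 4 mm (z of carrier_red in the frame of tester below 0.024 m), for 0.02 s.
2. its latch has let go: it stands at least 14 mm above its latched height (z of carrier_red in the frame of tester above 0.042 m), for 0.1 s.
At the end, for the whole second after the job is handed in: The red carrier rests, standing or lying, in the tray: its origin is within the tray's inner walls and less than 26 mm above the tray's underside, it touches the tray and is at rest (under 20 mm/s), released; the blue carrier is within 10 mm of where it was, still latched (x of carrier_red in the frame of tray between -0.081 and 0.081 m and y of carrier_red in the frame of tray between -0.061 and 0.061 m and z of carrier_red in the frame of tray below 0.026 m and contact force between carrier_red and tray above 0.2 N and linear speed of carrier_red below 0.02 m/s and distance of carrier_blue from where it was at the start of the episode below 0.01 m).
It fails at once if the blue carrier is released or moved by more than 10 mm (distance of carrier_blue from where it was at the start of the episode above 0.01 m).
It fails at once if the red carrier falls or is thrown: it moves faster than 0.9 m/s (a fall of about 40 mm) with no finger on it (linear speed of carrier_red above 0.9 m/s and not (contact force between the fingers and carrier_red above 0.1 N)).
It also fails if it takes over 51 s, if anything falls off the work surface, if the arm or the gripper's body presses on something with over 40 N, if the wrist force passes 120 N, or if a joint passes its speed limit or range.

## Robot

A 6-joint arm with a two-finger parallel gripper is mounted at the origin on the work surface. World frame = base frame: x ahead of the robot, y to its left, z up, the work surface at z = 0. Lengths are in m, angles in rad, forces in N, time in s.
With the tool pointing down it reaches from about 0.35 to 0.85 m from the base axis. Payload 8.1 kg.
Tool frame: the origin (TCP) lies between the finger pads; the fingertips stand 14 mm ahead of it and the grasp point (between the pads) lies 5 mm behind it (robot.tip_reach is the z of the fingertips in the tool frame, in m); z points along the fingers, y is the line along which they close (so a half turn about z gives the same grasp; the last joint's range is limited). The gripper opens to 93 mm and grips with 3 to 60 N. Pads are 15 mm wide; open, the fingers measure 128 mm over their backs; the gripper's body (75 mm by 188 mm) begins 65 mm behind the grasp point.
Start: joints at [1.059, 0.13, 1.488, -0, 1.523, -0.085], TCP at [0.248, 0.546, 0.233] pointing down, gripper open.
Joint ranges: [-2.96, 2.96], [-0.89, 2.26], [0.02, 2.5], [-1.34, 4.48], [0, 2.73], [-2.66, 2.66]. Speed limits (rad/s): [2.39, 2.39, 2.79, 3.14, 3.14, 3.14].

## Interface

Orientations are given as a rotation vector (axis times angle).
In Python, from plant import robot gives the robot as it stands. The module is installed in compiled form; this text tells all that it offers.
- The arm moves only by the shell command python3 -m handwheel 'ROWS' [FORCE]. ROWS is JSON, a list of rows, each a list of 7 numbers: the closure, from -1 (fully open) to 1 (shut), then the shift along the tool's x, y, z each as a share of 100 cm, from -1 to 1, then the turn, a rotation vector about the tool's x, y, z each as a share of 180 degrees, from -1 to 1. In form: [[grip, tx, ty, tz, rx, ry, rz], ...]. A call has 1 to 20 rows; each row is the pose to reach, as a shift and turn from the pose commanded when the call began, along the tool's axes at that moment, turning the shorter way round; what a row does not reach only later rows make up. A row lasts 1/8 s, in which the tool goes at most 62.5 mm and 10.7 degrees, less where a joint would pass 70% of its speed; a pose out of reach is approached as far as the arm can. A call with a number of a shift or a turn outside -1 to 1 is refused whole. A call with a gripper value outside its range is refused whole. The fingers move at their own pace and stop on an object; FORCE is the grip in N (left out, the last holds). Time passes only in rows, so rows that repeat a pose let the fingers close. It gives the time, the measured TCP pose, the force, the opening and the grip force at its end, in the units of the state.
- robot.read_state(): the state, without advancing time (a new reading comes with each control period).
- robot.read_camera(name): name is "scene" or "top" or "wrist"; returns a dict with "frame" (420x560x3 uint8, red, green, blue), "fx", "fy", "cx", "cy" (pixels), "k1" (the pictures are not rectified: a ray, as slopes to the right and down, at radius r is drawn at 1 + k1 r^2 times it, then the intrinsics apply), "rvec" (rotation vector, rad) and "tvec" (3), from world to camera coordinates, as OpenCV has them; the wrist camera has in their place "T_tool_cam" (4x4, takes a point from camera to tool coordinates, whose origin is the TCP and whose axes are the flange's). Camera axes: x right, y down, z forward; pixel columns grow to the right and rows downward; lengths in m; the calibration is good to about 2 mm. A picture is of the moment at which its call begins: read the wrist's pose just before it. There is no depth.
- robot.close_job(): hands the job in; it is judged then, once.
Trained networks look in a picture, given as the dict that the camera call returned (one of the last four; its "shot" number tells which), for a name from the list of things; names that differ only in an ending like _2 or _b are one class to them, and where a whole thing is asked for, a point or a joint stands for the part that bears it (a point fixed in the world has none). Each returns a list of dicts, best first, with "conf" (0 to 1); they miss things now and then, are a little off and sometimes report something else, mostly with a low value. They report only what shows in the picture. A call takes as long as a camera call. They do not tell look-alikes from the thing itself.
- robot.regions_of(picture, name): "mask" (420x560 bool, what is visible of it) and "rect" ([left, top, right, bottom] in pixels, round what is visible of it).
The state is a dict: "t": time; "q": joint angles; "dq": joint speeds; "joint_torque": joint torques, N m; "tool_pos": TCP position; "orientation": TCP orientation; "force": force on the tool from outside, world axes, zero at the start; "wrist_torque": the same for the moment, N m; "opening": finger opening in m; "gripper_force": force on a finger pad.
Only numpy, scipy, OpenCV 4.12 (cv2) and the standard library are available. Lean on these libraries where they do the work, as an engineer would, in place of code of your own. Each camera call takes 0.05 s, during which the arm holds its last target. There are 200 camera calls.

## Working session

There is one attempt and no reset: what is moved stays moved. The work goes in short steps, Python scripts to look and compute and a shell command to move; the robot and the scene stay as the last step left them, time stands still between calls to the robot, and variables do not carry over. Pictures are saved under pics/ and viewed, at most 10 in all, crops included, and the job is handed in when it is done.

```bash
mkdir -p pics
cat > h.py <<'E'
import numpy as np,cv2
from scipy.spatial.transform import Rotation as R
from plant import robot
def cam(p,st=None):
    """returns R (cam->world), centre"""
    if "T_tool_cam" in p:
        T=np.eye(4);T[:3,:3]=R.from_rotvec(st["orientation"]).as_matrix();T[:3,3]=st["tool_pos"]
        W=T@np.array(p["T_tool_cam"]);return W[:3,:3],W[:3,3]
    Rm=R.from_rotvec(p["rvec"]).as_matrix();return Rm.T,-Rm.T@np.array(p["tvec"])
def ray(p,uv,st=None):
    d=np.array([(uv[0]-p["cx"])/p["fx"],(uv[1]-p["cy"])/p["fy"]]);s=d.copy()
    for _ in range(20): s=d/(1+p["k1"]*(s@s))
    Rm,c=cam(p,st);return c,Rm@np.array([s[0],s[1],1])
def onz(p,uv,z,st=None):
    c,d=ray(p,uv,st);return c+d*(z-c[2])/d[2]
def save(p,n): cv2.imwrite("pics/"+n,cv2.cvtColor(p["frame"],cv2.COLOR_RGB2BGR))
E
python3 - <<'E'
from h import *
st=robot.read_state();print(st["t"],st["tool_pos"],st["orientation"],st["opening"])
ims=[]
for c in("scene","top"):
    p=robot.read_camera(c);ims.append(p["frame"])
    save(p,c+"0.png")
    for n,z in(("tester",.088),("carrier_red",.1),("carrier_blue",.1),("tray",.025)):
        for r in robot.regions_of(p,n)[:3]:
            m=r["mask"].astype(np.uint8);ys,xs=np.nonzero(m)
            if len(xs)==0: continue
            print(c,n,round(r["conf"],2),r["rect"],xs.mean().round(1),ys.mean().round(1),onz(p,(xs.mean(),ys.mean()),z).round(3))
E
```

```text
0.0 [0.24810023 0.54570355 0.23160263] [-6.65277592e-01 -3.06981450e+00  2.73269778e-03] 0.09308956306828704
scene tester 0.66 [307.7, 155.2, 419.7, 223.4] 362.7 187.2 [0.547 0.182 0.088]
scene carrier_red 0.71 [359.9, 130.5, 375.8, 159.3] 366.3 143.2 [0.423 0.246 0.1  ]
scene carrier_red 0.62 [375.8, 164.8, 392.2, 179.5] 383.3 171.2 [0.524 0.244 0.1  ]
scene carrier_red 0.6 [402.8, 209.6, 426.9, 239.3] 414.4 224.9 [0.691 0.238 0.1  ]
scene carrier_blue 0.48 [336.4, 168.5, 351.2, 182.2] 345.2 173.8 [0.505 0.154 0.1  ]
scene tray 0.58 [142.5, 200.0, 229.4, 276.5] 185.2 238.4 [ 0.519 -0.239  0.025]
top tester 0.68 [89.3, 164.5, 234.2, 255.8] 163.8 209.7 [0.507 0.195 0.088]
top tester 0.56 [124.5, 194.7, 147.2, 212.8] 134.6 204.0 [0.518 0.249 0.088]
top tester 0.52 [342.9, 158.5, 444.2, 265.9] 393.2 212.3 [ 0.497 -0.22   0.088]
top carrier_red 0.78 [121.8, 193.5, 145.4, 211.8] 134.9 204.2 [0.516 0.245 0.1  ]
top carrier_red 0.74 [121.4, 127.6, 144.2, 149.3] 132.6 139.6 [0.636 0.254 0.1  ]
top carrier_red 0.7 [111.8, 275.5, 141.7, 295.4] 125.3 285.2 [0.372 0.259 0.1  ]
top carrier_blue 0.68 [171.0, 201.0, 193.2, 225.5] 182.7 213.0 [0.499 0.157 0.1  ]
top tray 0.75 [342.2, 161.5, 442.6, 267.8] 393.0 212.5 [ 0.504 -0.236  0.025]
top tray 0.38 [125.0, 192.2, 146.1, 212.0] 135.2 203.8 [0.527 0.27  0.025]
```

Run:
```python
import cv2
im=cv2.imread("pics/top0.png");s=cv2.imread("pics/scene0.png")
cv2.imwrite("pics/c1.png",cv2.resize(im[110:310,80:460],None,fx=2.1,fy=2.1))
cv2.imwrite("pics/c2.png",cv2.resize(s[110:290,130:440],None,fx=2.5,fy=2.5))
```

```text
(no output)
```

View pics/c1.png

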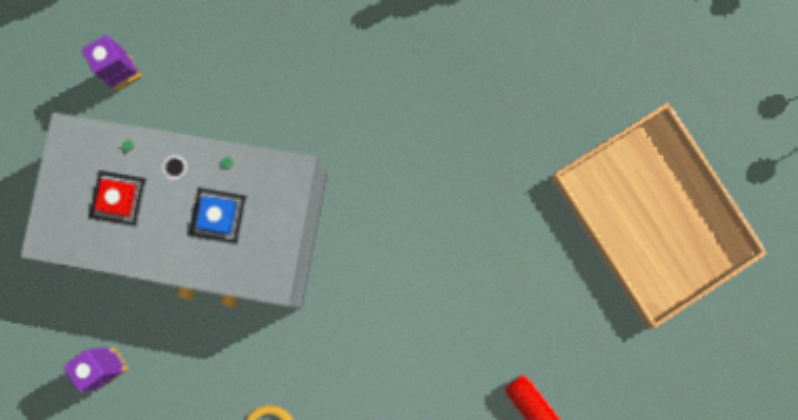

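View pics/c2.png

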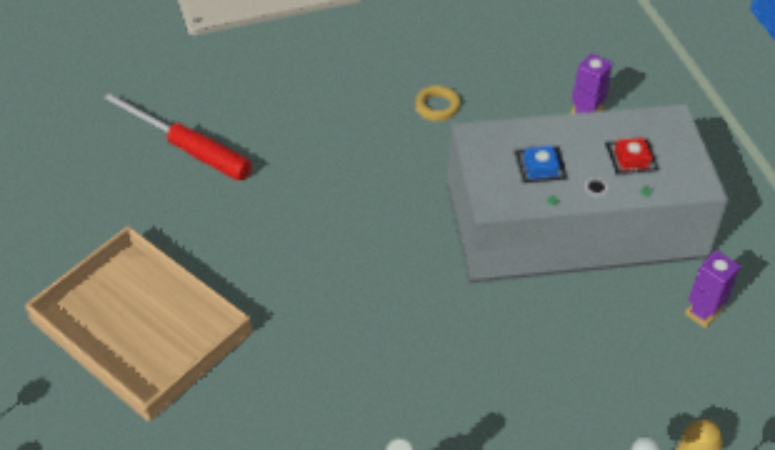

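The top view shows the red carrier at crop (115,197), the left-hand slot, and the blue one at (215,214). The tray is at (660,215) and the purple decoys stand off the tester. Next I'll get a closer wrist view.

```bash
cat >> h.py <<'E'
def go(pos,yang=None,st=None):
    """print row (tx ty tz rx ry rz) to get TCP to pos, pointing down, tool y at angle yang (deg, mod 180)"""
    st=st or robot.read_state();M=R.from_rotvec(st["orientation"]).as_matrix()
    t=M.T@(np.array(pos)-st["tool_pos"])
    r=np.zeros(3)
    if yang is not None:
        a=np.radians(yang);y=np.array([np.cos(a),np.sin(a),0])
        if y@M[:,1]<0:y=-y
        z=np.array([0,0,-1.]);T=np.stack([np.cross(y,z),y,z],1)
        r=R.from_matrix(M.T@T).as_rotvec()/np.pi
    print("row",np.round(np.r_[t,r],4))
E
python3 -c "
from h import *
go((.516,.245,.27),79.1)"
```

```text
row [-0.3683 -0.1633 -0.0374 -0.      0.     -0.0753]
```

```bash
python3 -m handwheel '[[1,-0.368,-0.163,-0.037,0,0,-0.075],[1,-0.368,-0.163,-0.037,0,0,-0.075],[1,-0.368,-0.163,-0.037,0,0,-0.075],[1,-0.368,-0.163,-0.037,0,0,-0.075],[1,-0.368,-0.163,-0.037,0,0,-0.075],[1,-0.368,-0.163,-0.037,0,0,-0.075],[1,-0.368,-0.163,-0.037,0,0,-0.075],[1,-0.368,-0.163,-0.037,0,0,-0.075],[1,-0.368,-0.163,-0.037,0,0,-0.075],[1,-0.368,-0.163,-0.037,0,0,-0.075]]' 20
python3 - <<'E'
from h import *
st=robot.read_state();p=robot.read_camera("wrist");save(p,"w1.png")
hsv=cv2.cvtColor(p["frame"],cv2.COLOR_RGB2HSV)
for n in("carrier_red","carrier_blue"):
    for r in robot.regions_of(p,n)[:3]:
        ys,xs=np.nonzero(r["mask"])
        if len(xs): print(n,round(r["conf"],2),r["rect"],onz(p,(xs.mean(),ys.mean()),.1,st).round(4))
# white dots
w=((hsv[...,1]<50)&(hsv[...,2]>200)).astype(np.uint8)
k,_,s,c=cv2.connectedComponentsWithStats(w)
for i in range(1,k):
    if s[i,4]>30: print("white",s[i],c[i].round(1),onz(p,c[i],.1,st).round(4))
E
```

```text
t: 1.75
tool_pos: [0.515, 0.2466, 0.2695]
orientation: [-0.297, -3.127, -0.0]
force: [-0.5, 0.6, 0.2]
opening: 0.0011
gripper_force: 0.0
carrier_red 0.7 [265.3, 184.4, 294.0, 208.0] [0.5138 0.2469 0.1   ]
carrier_red 0.64 [308.7, 254.8, 328.5, 262.5] [0.5964 0.2737 0.1   ]
carrier_red 0.58 [266.2, 21.1, 298.5, 73.7] [0.3764 0.2759 0.1   ]
carrier_blue 0.67 [179.8, 178.3, 210.7, 209.5] [0.4982 0.1608 0.1   ]
white [277  35  12  13 123] [282.3  41.3] [0.3724 0.2777 0.1   ]
white [273 189  11  11  97] [278. 194.] [0.5155 0.2464 0.1   ]
white [187 190  11  11  97] [191.9 194.8] [0.4994 0.1577 0.1   ]
white [228 214  19  19  84] [236.6 223.4] [0.5388 0.1969 0.1   ]
white [537 325  23  48 560] [551.3 344.8] [0.7711 0.5491 0.1   ]
white [515 364  16  17 146] [521.5 373.9] [0.8083 0.5117 0.1   ]
white [424 371   9   8  55] [428.2 374.4] [0.7804 0.3894 0.1   ]
```

View pics/w1.png

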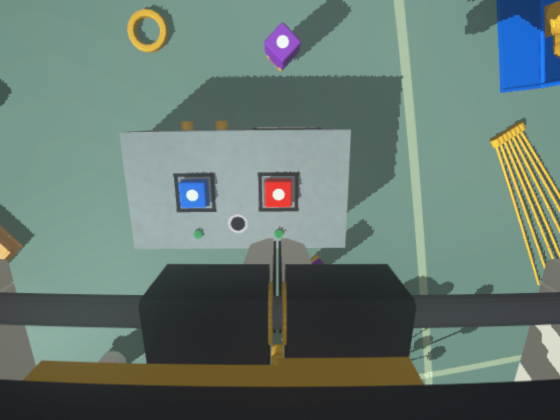

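The dot of the red carrier at (278,194) is directly under the tool and the slots are square to it. I'll descend with the fingers closed and then push in small steps.

```bash
python3 -m handwheel '[[1,0,0,0.06,0,0,0],[1,0,0,0.11,0,0,0],[1,0,0,0.14,0,0,0],[1,0,0,0.147,0,0,0],[1,0,0,0.147,0,0,0],[1,0,0,0.147,0,0,0]]'
python3 -m handwheel '[[1,0,0,0.003,0,0,0],[1,0,0,0.006,0,0,0],[1,0,0,0.009,0,0,0],[1,0,0,0.011,0,0,0],[1,0,0,0.011,0,0,0]]'
```

```text
t: 2.65
tool_pos: [0.5171, 0.2461, 0.1248]
orientation: [0.299, 3.124, 0.002]
force: [0.0, 0.2, 0.3]
opening: 0.0
gripper_force: 0.0
t: 3.28
tool_pos: [0.5162, 0.2456, 0.1121]
orientation: [0.3, 3.127, 0.0]
force: [0.3, -0.8, 4.3]
opening: 0.0005
gripper_force: 2.1
```

```bash
python3 -m handwheel '[[1,0,0,0.002,0,0,0],[1,0,0,0.004,0,0,0],[1,0,0,0.006,0,0,0],[1,0,0,0.006,0,0,0]]'
```

```text
t: 3.78
tool_pos: [0.5162, 0.2456, 0.106]
orientation: [0.3, 3.127, 0.0]
force: [0.2, 0.2, 5.7]
opening: 0.0006
gripper_force: 2.2
```

```bash
python3 -m handwheel '[[1,0,0,0.001,0,0,0],[1,0,0,0.002,0,0,0],[1,0,0,0.002,0,0,0]]'
```

```text
t: 4.15
tool_pos: [0.5163, 0.2456, 0.1043]
orientation: [0.3, 3.126, 0.001]
force: [-1.3, 0.4, 7.4]
opening: 0.0003
gripper_force: 3.5
```

```bash
python3 -m handwheel '[[1,0,0,0.001,0,0,0],[1,0,0,0.001,0,0,0]]'
python3 -m handwheel '[[1,0,0,-0.01,0,0,0],[1,0,0,-0.02,0,0,0],[1,0,0,-0.03,0,0,0],[1,0,0,-0.06,0,0,0],[1,0,0,-0.1,0,0,0],[1,0,0,-0.14,0,0,0],[1,0,0,-0.14,0,0,0],[1,0,0,-0.14,0,0,0]]'
python3 - <<'E'
from h import *
st=robot.read_state();p=robot.read_camera("wrist");save(p,"w2.png")
hsv=cv2.cvtColor(p["frame"],cv2.COLOR_RGB2HSV)
w=((hsv[...,1]<50)&(hsv[...,2]>200)).astype(np.uint8)
k,_,s,c=cv2.connectedComponentsWithStats(w)
print(st["tool_pos"])
for i in range(1,k):
    if s[i,4]>60 and s[i,1]>80 and s[i,0]<330: print("white",s[i],c[i].round(1),onz(p,c[i],.1,st).round(4),onz(p,c[i],.12,st).round(4))
E
```

```text
t: 4.4
tool_pos: [0.5168, 0.2459, 0.1042]
orientation: [0.3, 3.125, 0.002]
force: [-2.2, -1.3, 11.9]
opening: 0.0002
gripper_force: 5.9
t: 5.4
tool_pos: [0.5156, 0.2454, 0.2421]
orientation: [-0.3, -3.127, 0.0]
force: [0.2, 0.3, -0.6]
opening: 0.0004
gripper_force: 0.0
[0.5155752  0.24536856 0.24210256]
white [180 195  12  12 116] [185.5 200.5] [0.4993 0.1576 0.1   ] [0.4955 0.1644 0.12  ]
white [273 199  13  13 130] [279.3 205. ] [0.5207 0.2454 0.1   ] [0.5155 0.2463 0.12  ]
white [225 221  21  20 105] [234.4 230.6] [0.538  0.1971 0.1   ] [0.5316 0.2012 0.12  ]
```

View pics/w2.png

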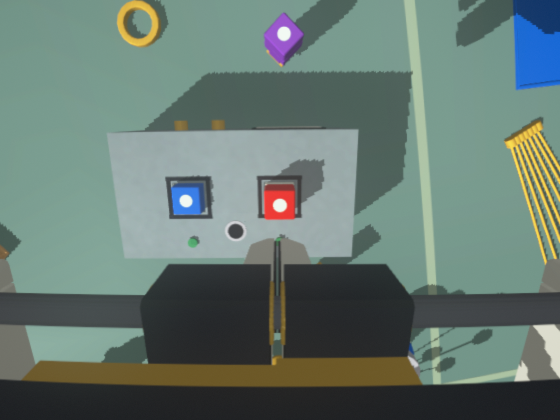

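The red carrier has popped up: its dot moved from (278,194) to (279,205), which matches a top height of 120 mm. Blue at (185,200) is unchanged. Next I'll open and straddle it.

```bash
python3 -m handwheel '[[-0.5,0,0,0.01,0,0,0],[-0.5,0,0,0.03,0,0,0],[-0.5,0,0,0.05,0,0,0],[-0.5,0,0,0.08,0,0,0],[-0.5,0,0,0.11,0,0,0],[-0.5,0,0,0.128,0,0,0],[-0.5,0,0,0.132,0,0,0],[-0.5,0,0,0.132,0,0,0]]'
python3 -m handwheel '[[1,0,0,0,0,0,0],[1,0,0,0,0,0,0],[1,0,0,0,0,0,0],[1,0,0,0,0,0,0],[1,0,0,0,0,0,0]]' 25
```

```text
t: 6.45
tool_pos: [0.5161, 0.2456, 0.111]
orientation: [0.3, 3.127, 0.0]
force: [0.7, -0.5, -0.6]
opening: 0.0694
gripper_force: 0.0
t: 7.08
tool_pos: [0.5162, 0.2463, 0.111]
orientation: [0.3, 3.127, 0.003]
force: [-0.2, 3.8, -0.3]
opening: 0.028
gripper_force: 24.9
```

```bash
python3 -m handwheel '[[1,0,0,-0.006,0,0,0],[1,0,0,-0.014,0,0,0],[1,0,0,-0.024,0,0,0],[1,0,0,-0.034,0,0,0],[1,0,0,-0.044,0,0,0],[1,0,0,-0.06,0,0,0],[1,0,0,-0.08,0,0,0],[1,0,0,-0.1,0,0,0],[1,0,0,-0.1,0,0,0],[1,0,0,-0.1,0,0,0]]'
python3 - <<'E'
from h import *
p=robot.read_camera("top");save(p,"top1.png")
for n,z in(("carrier_red",.22),("tray",.025)):
    for r in robot.regions_of(p,n)[:3]:
        ys,xs=np.nonzero(r["mask"]); print(n,round(r["conf"],2),r["rect"],onz(p,(xs.mean(),ys.mean()),z).round(3))
        if n=="tray":
            q=cv2.boxPoints(cv2.minAreaRect(np.stack([xs,ys],1).astype(np.float32)))
            P=np.array([onz(p,u,.025)[:2] for u in q]);print(P.round(3),P.mean(0).round(3))
            E=np.diff(np.vstack([P,P[:1]]),axis=0);print(np.linalg.norm(E,axis=1).round(3),np.degrees(np.arctan2(E[:,1],E[:,0])).round(1))
go((.50,-.235,.211))
E
```

```text
t: 8.32
tool_pos: [0.5157, 0.2454, 0.2103]
orientation: [-0.3, -3.127, 0.0]
force: [-0.5, 0.0, -0.1]
opening: 0.0281
gripper_force: 24.9
carrier_red 0.85 [120.1, 127.2, 146.8, 154.0] [0.6   0.211 0.22 ]
carrier_red 0.83 [112.5, 276.0, 142.5, 296.1] [0.378 0.216 0.22 ]
tray 0.93 [340.9, 162.1, 442.3, 266.8] [ 0.504 -0.237  0.025]
[[ 0.542 -0.136]
 [ 0.614 -0.25 ]
 [ 0.467 -0.339]
 [ 0.399 -0.224]] [ 0.505 -0.237]
[0.136 0.172 0.134 0.168] [ -57.7 -148.9  120.8   31.7]
row [-0.0762 -0.4744 -0.0012  0.      0.      0.    ]
```

```bash
python3 -m handwheel '[[1,-0.003,-0.02,0,0,0,0],[1,-0.01,-0.06,0,0,0,0],[1,-0.018,-0.11,0,0,0,0],[1,-0.026,-0.16,0,0,0,0],[1,-0.034,-0.21,0,0,0,0],[1,-0.042,-0.26,0,0,0,0],[1,-0.05,-0.31,0,0,0,0],[1,-0.058,-0.36,0,0,0,0],[1,-0.066,-0.41,0,0,0,0],[1,-0.073,-0.45,0,0,0,0],[1,-0.08,-0.475,0,0,0,0],[1,-0.08,-0.475,0,0,0,0],[1,-0.08,-0.475,0,0,0,0],[1,-0.08,-0.475,0,0,0,0]]'
python3 - <<'E'
from h import *
p=robot.read_camera("scene");save(p,"s3.png")
cv2.imwrite("pics/s3c.png",cv2.resize(cv2.cvtColor(p["frame"],cv2.COLOR_RGB2BGR)[60:300,80:400],None,fx=2.4,fy=2.4))
E
```

```text
t: 10.22
tool_pos: [0.504, -0.2352, 0.2106]
orientation: [-0.298, -3.127, -0.0]
force: [-0.3, -0.2, -1.6]
opening: 0.0276
gripper_force: 24.9
```

View pics/s3c.png

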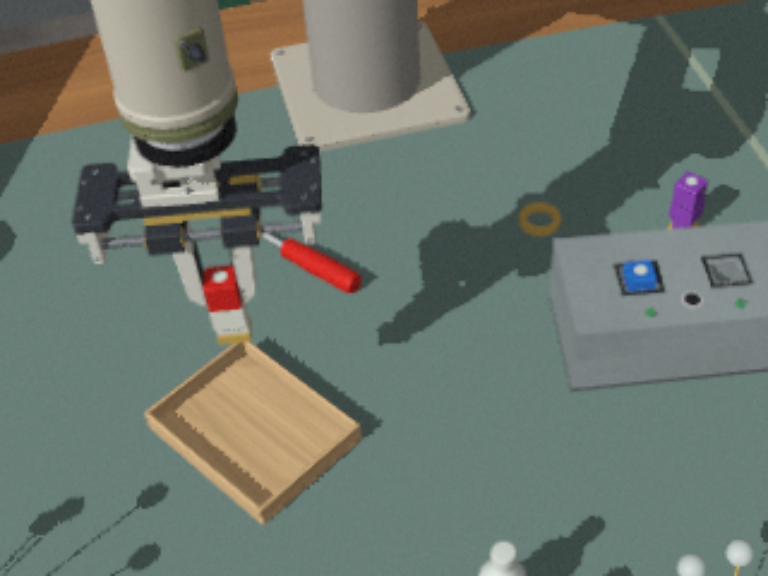

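The carrier is held upright at (222,300), above the tray, and blue is still seated. I'll lower it and watch the force.

```bash
python3 -m handwheel '[[1,0,0,0.03,0,0,0],[1,0,0,0.07,0,0,0],[1,0,0,0.11,0,0,0],[1,0,0,0.13,0,0,0],[1,0,0,0.136,0,0,0],[1,0,0,0.138,0,0,0],[1,0,0,0.138,0,0,0]]'
python3 -m handwheel '[[1,0,0,0.001,0,0,0],[1,0,0,0.002,0,0,0],[1,0,0,0.003,0,0,0],[1,0,0,0.004,0,0,0],[1,0,0,0.004,0,0,0]]'
```

```text
t: 11.15
tool_pos: [0.5051, -0.2366, 0.0742]
orientation: [0.3, 3.125, -0.002]
force: [0.1, -0.2, -0.2]
opening: 0.028
gripper_force: 24.9
t: 11.78
tool_pos: [0.504, -0.236, 0.0684]
orientation: [-0.3, -3.127, -0.0]
force: [-0.3, -0.8, -0.9]
opening: 0.0279
gripper_force: 24.9
```

```bash
python3 -m handwheel '[[1,0,0,0.001,0,0,0],[1,0,0,0.0015,0,0,0],[1,0,0,0.002,0,0,0],[1,0,0,0.002,0,0,0]]'
```

```text
t: 12.28
tool_pos: [0.5043, -0.2361, 0.0669]
orientation: [0.3, 3.127, -0.0]
force: [-0.0, 0.8, 2.7]
opening: 0.0279
gripper_force: 24.9
```

```bash
python3 -m handwheel '[[0.3,0,0,0,0,0,0],[0,0,0,0,0,0,0],[-0.2,0,0,0,0,0,0],[-0.3,0,0,0,0,0,0],[-0.3,0,0,0,0,0,0],[-0.3,0,0,-0.02,0,0,0],[-0.3,0,0,-0.06,0,0,0],[-0.3,0,0,-0.11,0,0,0],[-0.3,0,0,-0.15,0,0,0],[-0.3,0,0,-0.15,0,0,0]]'
python3 - <<'E'
from h import *
p=robot.read_camera("scene")
cv2.imwrite("pics/s4c.png",cv2.resize(cv2.cvtColor(p["frame"],cv2.COLOR_RGB2BGR)[60:300,80:400],None,fx=2.4,fy=2.4))
E
```

```text
t: 13.52
tool_pos: [0.5066, -0.2374, 0.2231]
orientation: [0.299, 3.119, -0.006]
force: [0.7, -0.1, 0.8]
opening: 0.0604
gripper_force: 0.0
```

View pics/s4c.png

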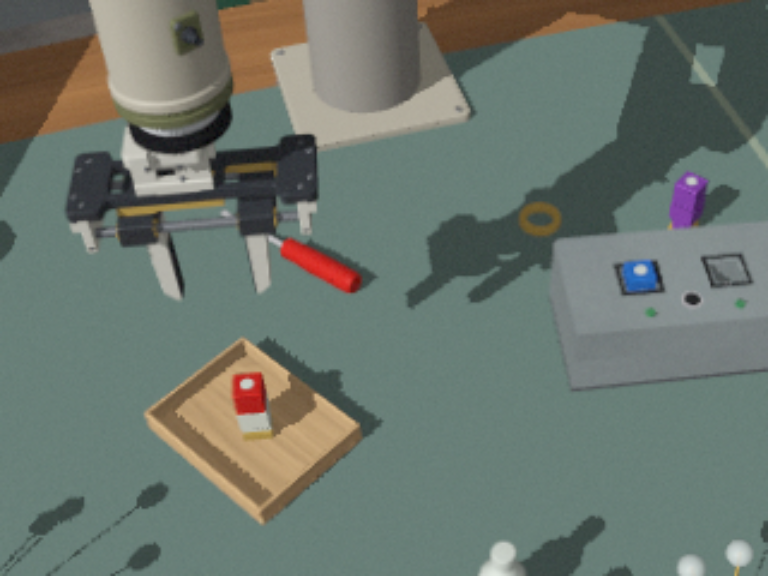

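The red carrier stands released in the tray at (250,405), and blue is still latched at (640,275).

```bash
python3 -c "
from plant import robot
print(robot.close_job())"
```

```text
the job is handed in; nothing more can be done
None
```

I unlatched the red carrier, pulled it out and set it standing in the wooden tray; the blue carrier still looked latched in the last picture, and the job is handed in (the interface gave no verdict).

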